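Take the mended salt shaker out of the hold-down clamp

ROBOT

A 6-joint arm with a two-finger parallel gripper is mounted at the origin on a cart in front of the work surface, level with it; the furniture and walls round the work are solid. World frame = base frame: x ahead of the robot, y to its left, z up, the work surface at z = 0. Lengths are in m, angles in rad, forces in N, time in s.
With the tool pointing down it reaches from about 0.225 to 0.875 m from the base axis. Payload 3.4 kg.
Tool frame: the origin (TCP) lies midway between the tips of the shut fingers; the grasp point (between the pads) lies 19 mm behind it (ctrl.hold_point_z is the distance from the TCP to the grasp point, in m); z points along the fingers, y is the line along which they close (so a half turn about z gives the same grasp; the last joint's range is limited). The gripper opens to 85 mm and grips with 20 to 120 N. Pads are 22 mm wide; open, the fingers measure 114 mm over their backs; the gripper's body (76 mm by 85 mm) begins 54 mm behind the grasp point. The pads swing forward as they close: fully open they stand 13 mm farther back than shut.
Start: joints at [1.168, 0.276, 1.505, -0, 1.361, -0.121], TCP at [0.16, 0.552, 0.209] pointing down, gripper open.
Joint ranges: [-2.89, 2.89], [-0.75, 2.08], [0.22, 2.7], [-1.18, 4.32], [0.11, 2.71], [-2.7, 2.7]. Speed limits (rad/s): [2.57, 2.57, 3.14, 3.14, 3.14, 3.14].

INTERFACE

Orientations are given as [roll, pitch, yaw] about the fixed x, y, z axes, in that order (R = Rz(yaw) Ry(pitch) Rx(roll)).
In Python, from workcell import ctrl gives the robot as it stands. Calls block until the motion is done:
- ctrl.move_ptp(position, orientation): joint-space move of the TCP to a pose.
- ctrl.line_to(position, orientation=None, max_speed=0.15): straight line of the TCP; orientation=None keeps the orientation; max_speed is the mean speed in m/s.
- ctrl.move_joints(angles): joint-space move.
- ctrl.set_gripper(opening, f_grip=None): opening from 0.0 (shut) to 1.0 (fully open); f_grip is the grip in N (None keeps the last); returns when the fingers have stopped.
- ctrl.sleep(seconds).
- ctrl.solve_ik(position, orientation): joint angles nearest the present ones, or None.
- ctrl.sense(): the state.
- ctrl.snapshot(name): name is "scene" or "top" or "wrist"; returns the picture (480x640x3 uint8, red, green, blue); there is no depth.
- ctrl.get_calibration(name): a dict with "vfov" (degrees; the focal length in pixels is half the picture's height over the tangent of half this angle, whatever the lens; pixels are square), "cx", "cy" (the principal point, pixels), "rvec" (rotation vector, rad) and "tvec" (3), from world to camera coordinates, as OpenCV has them. Camera axes: x right, y down, z forward; pixel columns grow to the right and rows downward; lengths in m; the calibration is good to about 2 mm. A picture is of the moment at which its call begins: read the wrist's pose just before it. get_calibration takes no time and is no camera call; for the wrist camera it gives the pose at the moment of the call.
A pose or a line that the arm cannot do raises ctrl.MotionError and nothing moves.
- ctrl.close_job(): hands the job in, once; it reports no verdict.
The state is a dict: "time": time; "joints": joint angles; "qvel": joint speeds; "joint_efforts": joint torques, N m; "position": TCP position; "tool_rot": TCP orientation; "force": force on the tool from outside, world axes, zero at the start; "ft_torque": the same for the moment, N m; "gripper_width": opening from 0.0 (shut) to 1.0 (fully open).
Only numpy, scipy, OpenCV 4.12 (cv2) and the standard library are available. Lean on these libraries where they do the work, as an engineer would, in place of code of your own. Each camera call takes 0.05 s, during which the arm holds its last target. There are 200 camera calls.

TASK

The glue on the mended salt shaker in the hold-down clamp has set. First swing the sprung arm of the clamp up, with the shaker left standing in its place, past its hold-open point until it stays fully open by itself; then lift the shaker out and stand it upright in the middle of the round cork coaster (not the square one). Do not tip or drop the shaker, and leave the clamp open.

Things in the scene. Friction and masses are not known exactly. Their poses are not given: they have to be found in the camera images.
- clamp_arm (a joint): Angle of the clamp's arm, rad. 0: shut, level, its rubber pad pressing on the shaker; grows as the handle end swings up and over towards the steel post behind the shaker; 1.75: stop, fully open, 10 degrees past upright. Over-centre spring: below about 0.8 it pulls the arm shut, above it throws the arm open to the stop, where it stays. About 2.5 N up at the handle starts it, less further on.
- clamp_grip (a point): Grip point on the axis of the arm's dark wooden handle, a round bar 17 mm thick along the arm, from 40 mm behind the point to 25 mm past it. Turns with the arm: x towards the hinge, whose axis is at x = +180 mm; y along the hinge axis, level (pinch across y); z up when shut. Shut, point and hinge are 126 mm above the worktop, the shaker stands below x = +80 mm, and nothing lies under the handle.
- salt: Salt shaker, 90 mm tall, round: clear body 44 mm thick up to height 66 mm, pale domed cap 34 mm thick; 0.1 to 0.2 kg. Origin at the centre of its foot, z up its axis. Starts upright on the clamp's fixed wooden board (200 x 100 mm, top 18 mm above the worktop), under the pad, 100 mm in front of the post. Once the arm is open, grip its body from above, closing along the hinge axis.
- coaster: Round cork coaster, 110 mm across, 8 mm thick, fixed flat on the worktop to the left or right of the clamp. Origin at the centre of its underside; its top is 8 mm higher. A square cork coaster (100 mm) lies on the other side of the clamp and is not wanted.
There are look-alikes about, which are no part of the job. What is shaped like the salt but blue is not meant.

How it is judged:
On the way:
1. the clamp arm is fully open (past 1.5 rad) while the shaker still stands upright in its place (within 30 mm) (value of joint clamp_arm above 1.5 rad and distance of salt from where it was at the start of the episode below 0.03 m and angle between salt's own z axis and vertical below 0.17 rad), for 0.2 s.
At the end, for the whole second after the job is handed in: The salt shaker stands upright (within 10 degrees), released and at rest, on the round coaster, its axis within 30 mm of the coaster's middle, and the clamp arm is still fully open (past 1.5 rad) (value of joint clamp_arm above 1.5 rad and horizontal distance between salt and coaster below 0.03 m and z of salt in the frame of coaster between 0.004 and 0.013 m and angle between salt's own z axis and vertical below 0.17 rad and linear speed of salt below 0.02 m/s); the robot touches nothing.
It fails at once if the shaker is tipped over (more than 35 degrees) (angle between salt's own z axis and vertical above 0.6 rad).
It fails at once if the shaker is dropped (falls faster than 0.6 m/s out of the fingers, a drop of about 20 mm) (linear speed of salt above 0.6 m/s and contact force between the fingers and salt below 0.05 N).
It also fails if it takes over 64 s, if anything falls off the work surface, if the arm or the gripper's body presses on something with over 40 N, if the wrist force passes 120 N, or if a joint passes its speed limit or range.

## Working session

There is one attempt and no reset: what is moved stays moved. The work goes in short steps, each a Python script; the robot and the scene stay as the last script left them, time stands still between calls to the robot, and variables do not carry over. Pictures are saved under pics/ and viewed, on a budget of 10 in all, crops included, one or two more only if the job needs it, and the job is handed in when it is done.

```bash
ls; mkdir -p pics; cat > h.py <<'E'
import numpy as np, cv2
from workcell import ctrl
def cal(n):
    c=ctrl.get_calibration(n); f=240/np.tan(np.radians(c["vfov"])/2)
    R=cv2.Rodrigues(np.array(c["rvec"],float))[0]; t=np.array(c["tvec"],float).ravel()
    return f,c["cx"],c["cy"],R,t,c
def ray(C,u,v):
    f,cx,cy,R,t,_=C
    d=R.T@np.array([(u-cx)/f,(v-cy)/f,1.]); return -R.T@t,d
def onplane(C,u,v,z):
    o,d=ray(C,u,v); return o+d*(z-o[2])/d[2]
def proj(C,p):
    f,cx,cy,R,t,_=C; q=R@np.asarray(p,float)+t; return np.array([f*q[0]/q[2]+cx,f*q[1]/q[2]+cy])
def snap(n,fn):
    im=ctrl.snapshot(n); cv2.imwrite(f"pics/{fn}.png",im[...,::-1]); return im
E
python3 - <<'E'
from h import *
for n in ("scene","top","wrist"):
    C=cal(n); print(n,C[5]); snap(n,n+"0")
print(ctrl.sense(), ctrl.hold_point_z)
E
```

```text
pics
scene {'vfov': 47.74539681403736, 'cx': 316.44113249513384, 'cy': 250.7968060617568, 'rvec': array([ 2.06928415, -1.23201018,  0.54255766]), 'tvec': array([-0.3994563 ,  0.37527919,  0.90365486])}
top {'vfov': 43.386536629508484, 'cx': 322.34156630346365, 'cy': 241.43970902147595, 'rvec': array([ 2.14095801, -2.16209557,  0.08991773]), 'tvec': array([-0.13482675,  0.59666694,  1.21652893])}
wrist {'vfov': 70.37653961974578, 'cx': 320.79934078155134, 'cy': 237.37346571670668, 'rvec': array([-2.32213033, -1.74350217, -0.24675172]), 'tvec': array([-0.57394903, -0.03660494,  0.37866131])}
{'time': 0.15, 'joints': array([ 1.16799881e+00,  2.76513592e-01,  1.50583329e+00, -1.09755953e-05,
        1.36067041e+00, -1.20961939e-01]), 'qvel': array([ 0.00137765, -0.0024463 , -0.0047603 ,  0.00030523, -0.00183038,
        0.00041461]), 'joint_efforts': array([-7.16914983e-04, -4.17148447e+01, -2.46029842e+01, -4.31700455e-04,
        7.76073604e-03, -6.60618142e-06]), 'position': array([0.15974691, 0.55194256, 0.20860561]), 'tool_rot': array([-3.14017713e+00, -1.61254031e-04,  2.85975926e+00]), 'force': array([-0.37184301,  0.13592662,  0.20380827]), 'ft_torque': array([-0.01945253, -0.02102125,  0.00185965]), 'gripper_width': 1.0009824276163128} 0.0187
```

View pics/top0.png

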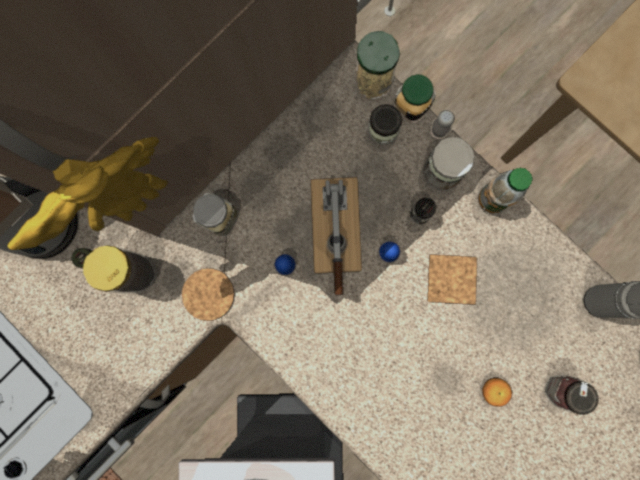

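View pics/scene0.png

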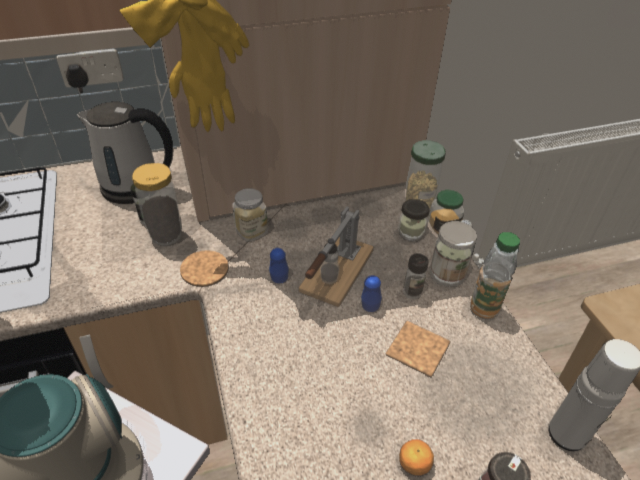

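The top view shows the clamp's board around (336,225), with the handle towards the robot ending near (338,292). The round coaster is at (208,294) and the square one at (453,280). Blue look-alikes stand at (285,264) and (390,251), on either side of the handle.

```bash
python3 - <<'E'
from h import *
C=cal("top"); im=cv2.imread("pics/top0.png"); hsv=cv2.cvtColor(im,cv2.COLOR_BGR2HSV)
print("cam",-C[3].T@C[4], "base px",proj(C,[0,0,0]))
def blob(m,roi,k=3):
    x0,y0,x1,y1=roi; mm=np.zeros_like(m); mm[y0:y1,x0:x1]=m[y0:y1,x0:x1]
    mm=cv2.morphologyEx(mm,cv2.MORPH_CLOSE,np.ones((k,k)))
    c=max(cv2.findContours(mm,cv2.RETR_EXTERNAL,cv2.CHAIN_APPROX_NONE)[0],key=cv2.contourArea); return c
vis=im.copy()
cork=cv2.inRange(hsv,(5,90,110),(20,255,255))
c=blob(cork,(170,255,245,330),7); (u,v),ax,_=cv2.fitEllipse(c); print("coaster",u,v,ax,onplane(C,u,v,.008)); cv2.drawContours(vis,[c],-1,(255,0,0),1)
wood=cv2.inRange(hsv,(8,80,70),(22,255,255))
c=blob(wood,(300,165,375,285),9); b=cv2.boxPoints(cv2.minAreaRect(cv2.convexHull(c))); print("board px",b.tolist(),[onplane(C,*p,.018).round(4).tolist() for p in b]); cv2.drawContours(vis,[b.astype(int)],-1,(0,255,0),1)
h=cv2.inRange(hsv,(0,80,20),(15,255,110))
c=blob(h,(322,250,352,305),3); r=cv2.minAreaRect(c); b2=cv2.boxPoints(r); print("handle",r,[onplane(C,*p,.126).round(4).tolist() for p in b2]);cv2.drawContours(vis,[c],-1,(0,0,255),1)
bl=cv2.inRange(hsv,(105,120,50),(130,255,255))
for roi in ((265,240,305,290),(370,230,410,275)):
    c=blob(bl,roi); (u,v),rad=cv2.minEnclosingCircle(c); print("blue",u,v,rad,onplane(C,u,v,.07))
cv2.imwrite("pics/v1.png",cv2.resize(vis[150:320,180:420],None,fx=3.3,fy=3.3,interpolation=cv2.INTER_CUBIC))
E
```

```text
cam [ 0.45732201 -0.17388385  1.27072944] base px [255.47843448 537.33811817]
coaster 207.09095764160156 294.1494140625 (50.210350036621094, 51.174747467041016) [0.48940328 0.10268048 0.008     ]
board px [[309.493408203125, 178.59603881835938], [357.40667724609375, 176.55715942382812], [361.43743896484375, 271.27923583984375], [313.524169921875, 273.318115234375]] [[0.7309, -0.1142, 0.018], [0.7338, -0.2155, 0.018], [0.5336, -0.221, 0.018], [0.5303, -0.1214, 0.018]]
handle ((340.0098876953125, 276.5989990234375), (34.62729263305664, 15.02506160736084), 84.2894058227539) [[0.5488, -0.159, 0.126], [0.5514, -0.1875, 0.126], [0.486, -0.1932, 0.126], [0.4834, -0.1649, 0.126]]
blue 284.5322570800781 264.13134765625 9.76773738861084 [ 0.5462233  -0.06576107  0.07      ]
blue 389.29840087890625 251.19354248046875 9.831604957580566 [ 0.56990755 -0.27508389  0.07      ]
```

View pics/v1.png

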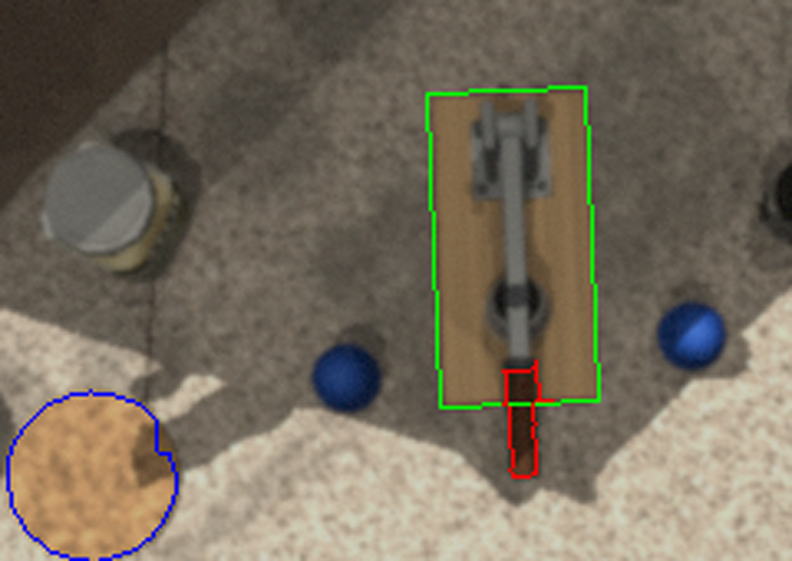

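The board, handle and coaster outlines fit well. Next I'll compute the clamp frame and plan: a fixed 45° forward-down tool, pinching the handle and carrying it round the arc.

```bash
cat >> h.py <<'E'
Ct=cal("top")
px=lambda a,b:(180+a/3.3-.5,150+b/3.3-.5)
e0=onplane(Ct,*px(524,476),.126); e1=onplane(Ct,*px(519,364),.126)
bn=np.array([(0.5336+0.5303)/2,(-.221-.1214)/2]); bf=np.array([(.7309+.7338)/2,(-.1142-.2155)/2])
d=np.r_[(bf-bn)/np.linalg.norm(bf-bn),0]; lat=np.array([-d[1],d[0],0]); up=np.array([0,0,1.])
from scipy.spatial.transform import Rotation as Ro
def ori(t,s=1):  # tool z tilted forward by t from straight down, y along hinge
    z=np.sin(t)*d-np.cos(t)*up; y=s*lat; R=np.c_[np.cross(y,z),y,z]
    return Ro.from_matrix(R).as_euler("xyz"),R
HP=ctrl.hold_point_z
E
python3 - <<'E'
from h import *
print("handle ends",e0,e1,"d",d,bn,bf)
g=e0+.04*(e1-e0)/np.linalg.norm(e1-e0); print("grip",g,"lateral off board axis",(g[:2]-bn)@lat[:2],(e1[:2]-bn)@lat[:2])
H=onplane(Ct,*px(512,125),.126); print("hinge px guess",H,"lat",(H[:2]-bn)@lat[:2])
for s in (1,-1):
  for t in (0,.785):
    o,R=ori(t,s)
    for th in (0,.8,1.65):
        p=g+.18*d-.18*np.cos(th)*d+.18*np.sin(th)*up+R[:,2]*HP
        print(s,t,th,ctrl.solve_ik(p,o))
E
```

```text
handle ends [ 0.48494226 -0.17255018  0.126     ] [ 0.54929935 -0.17039026  0.126     ] d [0.99949836 0.03167073 0.        ] [ 0.53195 -0.1712 ] [ 0.73235 -0.16485]
grip [ 0.52491975 -0.17120847  0.126     ] lateral off board axis 0.00021418283752918334 0.0002598677739542245
hinge px guess [ 0.68934784 -0.16783244  0.126     ] lat -0.0016190361936098145
1 0 0 [-4.41309076e-01  3.18542101e-01  1.71212178e+00 -4.44089210e-16
  1.11092877e+00 -2.04378143e+00]
1 0 0.8 [-3.99731203e-01  3.06463663e-01  1.39373874e+00 -4.44089210e-16
  1.44139025e+00 -2.00220356e+00]
1 0 1.65 [-3.19842271e-01  5.13370188e-01  9.43393031e-01 -4.44089210e-16
  1.68482943e+00 -1.92231463e+00]
1 0.785 0 [-0.8136178   0.1678153   2.32229181  1.46528034  0.56070126  2.59270381]
1 0.785 0.8 None
1 0.785 1.65 [-0.50270087  0.16948611  1.7267454   0.6477336   0.639284   -2.51297715]
-1 0 0 [-4.41309076e-01  3.18542101e-01  1.71212178e+00 -4.44089210e-16
  1.11092877e+00  1.09781122e+00]
-1 0 0.8 [-3.99731203e-01  3.06463663e-01  1.39373874e+00 -4.44089210e-16
  1.44139025e+00  1.13938910e+00]
-1 0 1.65 [-3.19842271e-01  5.13370188e-01  9.43393031e-01 -4.44089210e-16
  1.68482943e+00  1.21927803e+00]
-1 0.785 0 [-0.8136178   0.1678153   2.32229181  1.46528034  0.56070126 -0.54888884]
-1 0.785 0.8 [-0.69833216  0.02479654  2.03463494  0.89570885  0.64827041  0.22317315]
-1 0.785 1.65 [-0.50270087  0.16948611  1.7267454   0.6477336   0.639284    0.62861551]
```

```bash
cat >> h.py <<'E'
G=np.array([0.52492,-0.17121,.126]); HG=G+.18*d
def arc(th,tilt):
    o,R=ori(tilt,-1); return HG+.18*(-np.cos(th)*d+np.sin(th)*up)+R[:,2]*HP,o
E
python3 - <<'E'
from h import *
for th in np.linspace(0,1.6,5): p,o=arc(th,.25*th); print(th,np.round(ctrl.solve_ik(p,o),2))
s=ctrl.sense(); ctrl.line_to([.16,.50,.36],max_speed=.2)
p,o=arc(0,0)
ctrl.move_ptp([.36,-.1,.36],o); ctrl.move_ptp(p+[0,0,.12],o)
ctrl.line_to(p+[0,0,.03]); snap("wrist","w1"); snap("scene","s1"); s=ctrl.sense(); print(s["time"],s["position"],s["force"])
E
```

```text
0.0 [-0.44  0.32  1.71 -0.    1.11  1.1 ]
0.4 [-0.46  0.23  1.65  0.05  1.17  1.06]
0.8 [-0.46  0.2   1.55  0.1   1.21  1.05]
1.2000000000000002 [-0.44  0.23  1.45  0.14  1.2   1.07]
1.6 [-0.41  0.28  1.38  0.19  1.12  1.08]
5.1 [ 0.52589243 -0.17165815  0.13897033] [0.47212409 0.10276829 0.00804146]
```

View pics/w1.png

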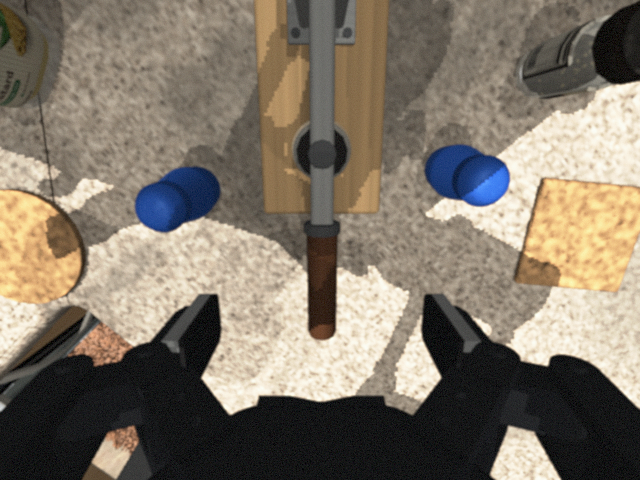

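The handle at (322,230–335) is centred between the open fingers, so I'll pinch it and swing it up.

```bash
python3 - <<'E'
from h import *
p,o=arc(0,0); ctrl.line_to(p,o); ctrl.set_gripper(0.0,25)
print("w",ctrl.sense()["gripper_width"])
for th in np.linspace(.12,1.62,13):
    p,o=arc(th,.25*th); ctrl.line_to(p,o,max_speed=.1); s=ctrl.sense()
    print(round(th,2),s["force"].round(1),round(s["gripper_width"],3),round(s["time"],2))
    if np.linalg.norm(s["force"])>30: break
snap("scene","s2")
E
```

```text
w 0.0032648404155845496
0.12 [-0.1  0.7 -1.2] -0.0 6.61
0.24 [-0.2  0.4 -0.4] -0.001 6.98
0.37 [-0.7  0.7 -0.8] 0.001 7.36
0.5 [ 0.1  0.8 -0.7] 0.001 7.73
0.62 [-0.5  0.8  0.4] -0.001 8.11
0.74 [-0.4 -0.5  0.2] 0.002 8.49
0.87 [-0.  -0.6 -0.3] 0.005 8.88
1.0 [ 0.2 -0.2  0.1] -0.002 9.26
1.12 [-0.8 -1.1  0.1] -0.001 9.64
1.25 [ 0.3  0.4 -0.6] -0.001 10.03
1.37 [-0.1 -0.6  0.1] -0.002 10.41
1.5 [ 0.3 -0.1 -0.2] -0.002 10.79
1.62 [0.  0.3 0.5] 0.0 11.18
```

View pics/s2.png

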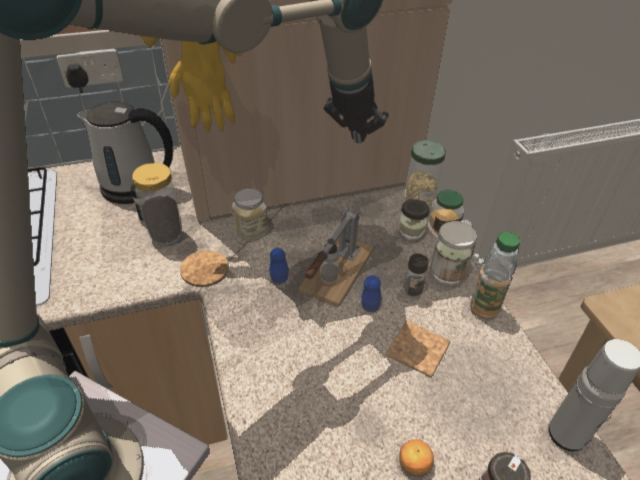

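The gripper shut on nothing: width is about 0, and the clamp is still closed with the shaker undisturbed. I'll check the handle position against the wrist picture using the hand-eye transform.

```bash
python3 - <<'E'
from h import *
s=ctrl.sense(); C=cal("wrist"); Rt=Ro.from_euler("xyz",s["tool_rot"]).as_matrix()
Rct=C[3]@Rt; tct=C[3]@s["position"]+C[4]   # tool->cam
print("cam in tool",-Rct.T@tct, "TCP px", proj((C[0],C[1],C[2],Rct,tct,0),[0,0,0]),"hold",proj((C[0],C[1],C[2],Rct,tct,0),[0,0,-HP]))
np.savez("he.npz",Rct=Rct,tct=tct)
p,o=arc(0,0); R1=ori(0,-1)[1]; p1=np.array([0.52589243,-0.17165815,0.13897033])
Cw=(C[0],C[1],C[2],Rct@R1.T,tct-Rct@R1.T@p1,0)
for u,v in ((322,338),(322,228)):
  for z in (.1,.126,.15): print(u,v,z,onplane(Cw,u,v,z))
for z in (.09,.108,.126): print("board-near edge/shaker check",z,onplane(Cw,322,212,.018))
# triangulate tips top vs wrist
for a,b in (((322,338),px(524,476)),((322,230),px(519,364))):
    P=lambda c: np.array([[c[0],0,c[1]],[0,c[0],c[2]],[0,0,1]])@np.c_[c[3],c[4]]
    X=cv2.triangulatePoints(P(Cw),P(Ct),np.array(a,float),np.array(b,float)).ravel(); print(X[:3]/X[3])
E
```

```text
cam in tool [ 0.07154865  0.00039845 -0.16403654] TCP px [319.97107703 281.52907036] hold [319.90337345 297.61554916]
322 338 0.1 [ 0.46746008 -0.1747241   0.1       ]
322 338 0.126 [ 0.48410435 -0.17409222  0.126     ]
322 338 0.15 [ 0.49946829 -0.17350895  0.15      ]
322 228 0.1 [ 0.54460243 -0.17228114  0.1       ]
322 228 0.126 [ 0.55136673 -0.17196214  0.126     ]
322 228 0.15 [ 0.55761071 -0.17166768  0.15      ]
board-near edge/shaker check 0.09 [ 0.53736634 -0.17284078  0.018     ]
board-near edge/shaker check 0.108 [ 0.53736634 -0.17284078  0.018     ]
board-near edge/shaker check 0.126 [ 0.53736634 -0.17284078  0.018     ]
[ 0.48492459 -0.17291567  0.12735132]
[ 0.54952212 -0.17077996  0.12345718]
```

The position agrees between views (triangulated handle z is about 0.125), so the miss has to do with the closing itself. I'll retry and look before lifting.

```bash
python3 - <<'E'
from h import *
p,o=arc(0,0)
q,_=arc(1.0,0); ctrl.line_to(q+[-.05,0,.02],o,max_speed=.2); ctrl.set_gripper(1.0)
ctrl.line_to(p+[0,0,.05],o,max_speed=.2); ctrl.line_to(p,max_speed=.1); ctrl.sleep(.3)
s=ctrl.sense(); print("want",p,"is",s["position"],s["force"],s["gripper_width"])
a=snap("wrist","w2a")
for g in (.5,.3,.2,0):
    ctrl.set_gripper(g,40); s=ctrl.sense(); print(g,s["gripper_width"],s["position"],s["force"],s["time"])
    if g==.3: b=snap("wrist","w2b")
c=snap("wrist","w2c"); e=snap("scene","s3")
cv2.imwrite("pics/v2.png",np.vstack([np.hstack([x[150:450,120:520] for x in (a,b)]),np.hstack([c[150:450,120:520],cv2.resize(e[200:320,260:420],(400,300))])])[...,::-1])
E
```

```text
want [ 0.52492 -0.17121  0.1073 ] is [ 0.52528423 -0.17136186  0.10789285] [ 0.43480204  0.37934525 -0.08957809] 0.9996643487264436
0.5 0.5010391688596703 [ 0.52493434 -0.1712173   0.1072937 ] [-0.16285363  0.85614797  0.27343905] 15.2417
0.3 0.30300992291935236 [ 0.52494273 -0.17121729  0.10731075] [ 0.15363677 -0.01704364 -0.46049543] 15.55
0.2 0.2004417197471441 [ 0.52493023 -0.17121302  0.10731791] [-0.10683513 -0.060043   -0.04129834] 15.85
0 0.0042071265142117585 [ 0.52598808 -0.17199602  0.1100304 ] [-2.72532041  0.48263805 12.81839275] 16.175
```

View pics/v2.png

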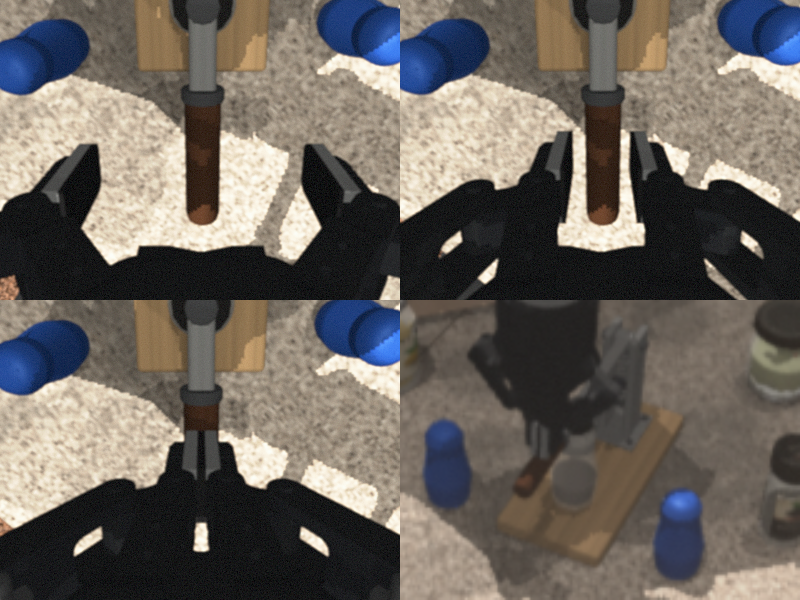

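The fingers ended on top of the handle (+13 N upward), so its real height differs from what I assumed, or the pads sit higher. I'll back off and triangulate the handle from several views.

```bash
python3 - <<'E'
from h import *
p,o=arc(0,0); ctrl.line_to(p+[0,0,.06],max_speed=.1); ctrl.set_gripper(1.0); ctrl.sleep(.2)
print(ctrl.sense()["position"],ctrl.sense()["gripper_width"],ctrl.sense()["time"])
C=cal("wrist");z=np.load("he.npz");Rct,tct=z["Rct"],z["tct"];R1=ori(0,-1)[1]
def W(p): return (C[0],C[1],C[2],Rct@R1.T,tct-Rct@R1.T@np.array(p),0)
wa=W([0.52528,-0.17136,0.10789]); w1=W([0.52589,-0.17166,0.13897]); Cs=cal("scene")
P=lambda c: np.array([[c[0],0,c[1]],[0,c[0],c[2]],[0,0,1]])@np.c_[c[3],c[4]]
def tri(c1,a,c2,b):
    X=cv2.triangulatePoints(P(c1),P(c2),np.array(a,float),np.array(b,float)).ravel(); return (X[:3]/X[3]).round(4)
tip=px(524,476)
print("w2a-top",tri(wa,(322,372),Ct,tip)," w1-top",tri(w1,(322,338),Ct,tip))
print("cork collar", tri(wa,(323,252),Ct,px(519,364)))
for zz in(.08,.1,.126):
    print(zz,[proj(c,G*[1,1,0]-[.04,0,-zz]).round(1) for c in (wa,w1,Ct,Cs)])
im=cv2.imread("pics/scene0.png"); v=im[220:310,280:390].copy()
v=cv2.resize(v,None,fx=7,fy=6.6,interpolation=cv2.INTER_CUBIC)
for zz,col in((.09,(255,0,0)),(.126,(0,255,0))):
    for k in(-.04,.025):
        q=proj(Cs,G*[1,1,0]+k*d+[0,0,zz]); cv2.circle(v,(int((q[0]-280)*7),int((q[1]-220)*6.6)),5,col,2)
cv2.imwrite("pics/v3.png",v)
E
```

```text
[ 0.52492883 -0.17120757  0.16734346] 1.0028040795264836 18.0083
w2a-top [ 0.4849 -0.1728  0.1274]  w1-top [ 0.4849 -0.1729  0.1274]
cork collar [ 0.549  -0.1708  0.1301]
0.08 [array([317.9, 322.7]), array([317.8, 301. ]), array([337.6, 294.3]), array([307.1, 290.5])]
0.1 [array([317.6, 340.7]), array([317.5, 314.8]), array([337.6, 294.1]), array([307.1, 283.8])]
0.126 [array([317.2, 370.1]), array([317.2, 336.7]), array([337.6, 293.8]), array([307.2, 274.9])]
```

View pics/v3.png

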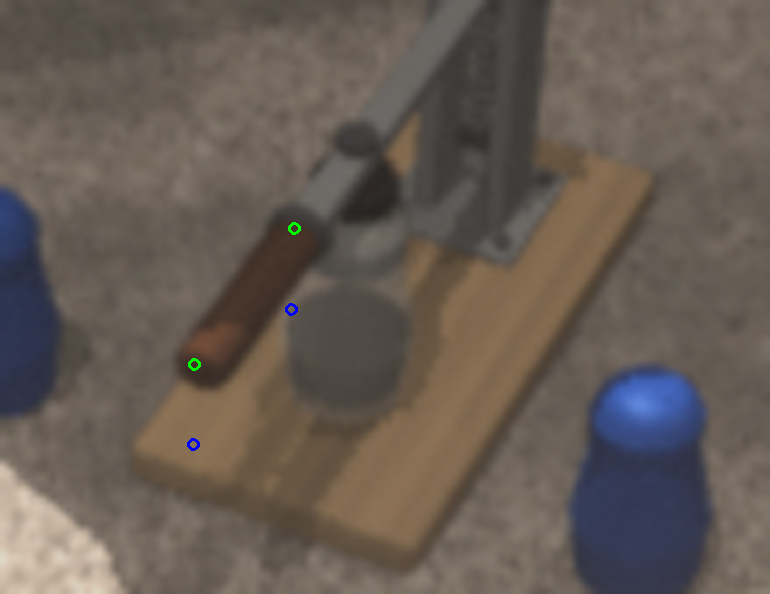

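The handle really is at 0.126 m. In the wrist view, though, the finger gap scale (25.5 mm is about 59 px) suggests the pad tips are about 20 mm nearer the camera than nominal. I'll try deeper with a force guard, closing in steps.

```bash
python3 - <<'E'
from h import *
p,o=arc(0,0)
ctrl.line_to(p,o,max_speed=.15)
for dz in (.006,.012,.018):
    ctrl.line_to(p-[0,0,dz],max_speed=.05); s=ctrl.sense(); print(dz,s["position"].round(4),s["force"].round(1))
    if np.linalg.norm(s["force"])>8: break
for g in (.25,.15,.08):
    ctrl.set_gripper(g,25); s=ctrl.sense(); print(g,s["gripper_width"],s["position"].round(4),s["force"].round(1),s["time"])
    if s["gripper_width"]>g+.03: break
e=snap("scene","s4"); cv2.imwrite("pics/v4.png",cv2.resize(e[170:320,240:420],None,fx=4,fy=4,interpolation=cv2.INTER_CUBIC)[...,::-1])
print("px TCP",(proj(cal("scene"),s["position"])-[240,170])*4)
E
```

```text
0.006 [ 0.5252 -0.1713  0.1017] [0.  0.6 1.1]
0.012 [ 0.5246 -0.1711  0.095 ] [ 0.1 -0.4  0. ]
0.018 [ 0.5246 -0.171   0.0888] [ 0.5 -0.3 -0.3]
0.25 0.25279966265835563 [ 0.5249 -0.1712  0.0893] [-0.1  1.  -0.7] 19.9833
0.15 0.18676173061050533 [ 0.525  -0.172   0.0894] [-0.2 -3.   0.2] 20.2
px TCP [306.98578098 419.57639609]
```

View pics/v4.png

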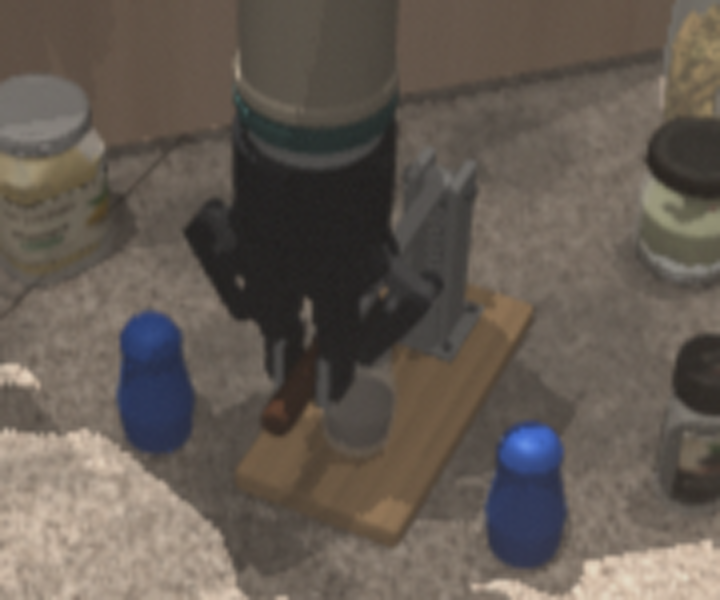

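The pinch now holds: it stopped at 0.187, or 16 mm. The fingertips are really about 15 mm behind the nominal TCP, so I'll use that offset from now on and swing the arm.

```bash
echo 'HP=ctrl.hold_point_z+.018  # real pads sit farther back than reported' >> h.py
python3 - <<'E'
from h import *
ctrl.set_gripper(0.0,30); s=ctrl.sense(); print("w",s["gripper_width"],s["force"])
assert s["gripper_width"]>.12
for th in np.linspace(.12,1.62,13):
    p,o=arc(th,.25*th); ctrl.line_to(p,o,max_speed=.1); s=ctrl.sense()
    print(round(th,2),s["force"].round(1),round(s["gripper_width"],3),round(s["time"],2))
    if np.linalg.norm(s["force"])>30 or s["gripper_width"]<.1: break
snap("scene","s5")
E
```

```text
w 0.1888430895620996 [-1.21922041 -3.64416877  0.64687782]
0.12 [ 0.6 -5.1 -3.2] 0.185 20.83
0.24 [ 1.4 -5.3 -4.5] 0.185 21.21
0.37 [ 2.9 -5.  -2.9] 0.183 21.59
0.5 [ 3.9 -5.1 -4.4] 0.182 21.98
0.62 [ 4.4 -5.4 -4.9] 0.185 22.36
0.74 [ 3.8 -5.4 -5.1] 0.188 22.74
0.87 [ 3.5 -5.8 -5.4] 0.184 23.12
1.0 [ 3.7 -5.8 -4.9] 0.183 23.51
1.12 [ 2.9 -6.3 -6.2] 0.184 23.89
1.25 [ 2.1 -0.1 -0.6] -0.0 24.27
```

It let go between 1.12 and 1.25 rad, which is past the over-centre point. I'll back away and look.

```bash
python3 - <<'E'
from h import *
s=ctrl.sense(); z=Ro.from_euler("xyz",s["tool_rot"]).as_matrix()[:,2]
ctrl.line_to(s["position"]-.06*d+[0,0,.09],max_speed=.2)
o=ori(0,-1)[0]; ctrl.move_ptp([.50,-.17,.36],o); s=ctrl.sense(); print(s["time"],s["force"],s["position"])
ctrl.set_gripper(1.0,30)
a=snap("wrist","w3"); b=snap("scene","s6"); np.save("w3pose.npy",ctrl.sense()["position"])
cv2.imwrite("pics/v5.png",np.hstack([a[0:400:,120:520],cv2.resize(b[170:320,260:410],(400,400))])[...,::-1])
E
```

```text
25.45 [ 0.29454499  0.15059447 -0.42299228] [ 0.50137092 -0.16968919  0.35825125]
```

View pics/v5.png

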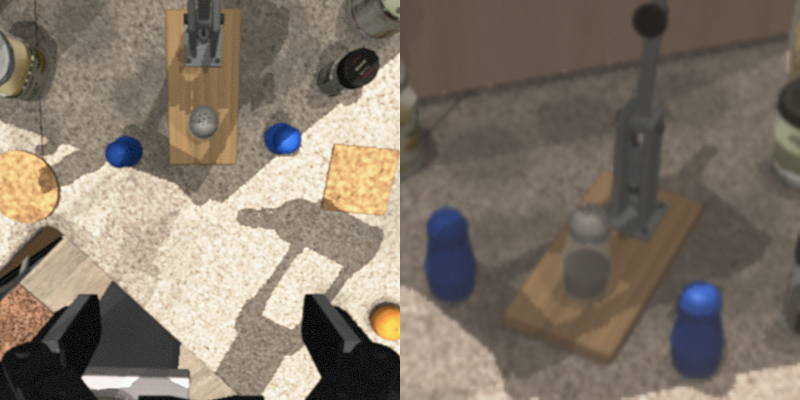

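The clamp is open and the shaker stands in place, with its cap at wrist px (323,121). Next I'll check its position by ray and grip the upper body, using a guarded descent.

```bash
python3 - <<'E'
from h import *
C=cal("wrist"); S=HG-.1*d
print("salt nominal",S," wrist",onplane(C,323,121,.097),"coaster wrist",onplane(C,143,187,.008))
im=cv2.imread("pics/w3.png"); print(proj(C,[*S[:2],.1]))
S=np.r_[(S+onplane(C,323,121,.097))[:2]/2,0] if np.linalg.norm((S-onplane(C,323,121,.097))[:2])<.012 else None
o=ori(0,-1)[0]
ctrl.line_to([*S[:2],.20],o,max_speed=.2); ctrl.line_to([*S[:2],.07],max_speed=.1)
for z in np.arange(.064,.037,-.0065):
    ctrl.line_to([*S[:2],z],max_speed=.04); s=ctrl.sense(); print(s["position"].round(4),s["force"].round(1))
    if s["force"][2]>4: break
a=snap("wrist","w4"); b=snap("scene","s7")
cv2.imwrite("pics/v6.png",np.hstack([a[100:400,120:520],cv2.resize(b[170:320,240:410],(400,300))])[...,::-1]); print(s["time"])
E
```

```text
salt nominal [ 0.60487987 -0.16867634  0.126     ]  wrist [ 0.59195635 -0.17020658  0.097     ] coaster wrist [0.49323435 0.09875935 0.008     ]
[322.06614206 109.1778167 ]Traceback (most recent call last):
  File "<stdin>", line 7, in <module>
TypeError: 'NoneType' object is not subscriptable
```

```bash
python3 - <<'E'
from h import *
o=ori(0,-1)[0]; ctrl.line_to([.55,-.17,.33],o,max_speed=.2); ctrl.sleep(.3)
C=cal("wrist"); a=snap("wrist","w5"); b=snap("top","t5"); print(ctrl.sense()["time"])
w=a.copy(); t=b.copy()
for c,im in((C,w),(Ct,t)):
    for x,col in((.605,(0,255,0)),(.592,(255,0,0))):
        for z in (.018,.108):
            q=proj(c,[x,-.1687,z]); cv2.circle(im,tuple(int(k) for k in q.round()),1,col,-1); print(x,z,q.round(1))
q=proj(C,[.5833,-.17,0])
cv2.imwrite("pics/v6.png",np.hstack([cv2.resize(w[60:260,230:430],(400,400),interpolation=cv2.INTER_NEAREST),cv2.resize(t[200:280,300:380],(400,400),interpolation=cv2.INTER_NEAREST)])[...,::-1])
E
```

```text
27.175
0.605 0.018 [320.5 151.4]
0.605 0.108 [320.5 154.2]
0.592 0.018 [320.2 161.2]
0.592 0.108 [320.2 166.2]
0.605 0.018 [335.9 237.4]
0.605 0.108 [335.6 232. ]
0.592 0.018 [335.9 243.6]
0.592 0.108 [335.7 238.6]
```

View pics/v6.png

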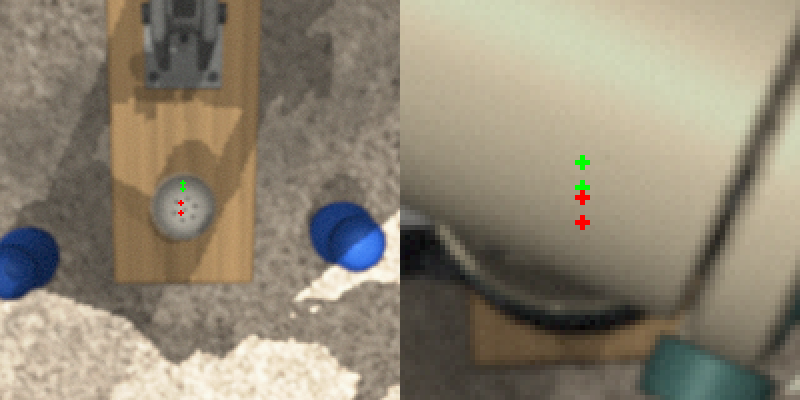

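The shaker's cap centres at wrist px (321,163), i.e. x ≈ 0.591. That also matches a hinge at x ≈ 0.690: the handle's 25 mm side is its free end, so I had gripped 15 mm off. I'll use (0.591, −0.169).

```bash
python3 - <<'E'
from h import *
S=[.591,-.1693]
ctrl.line_to([*S,.20],max_speed=.2); ctrl.line_to([*S,.07],max_speed=.1)
for z in np.arange(.0635,.037,-.0065):
    ctrl.line_to([*S,z],max_speed=.04); s=ctrl.sense(); print(s["position"].round(4),s["force"].round(1))
    if s["force"][2]>4: break
for g in (.65,.58,.54,0):
    ctrl.set_gripper(g,35); s=ctrl.sense(); print(g,s["gripper_width"],s["position"].round(4),s["force"].round(1),s["time"])
    if s["gripper_width"]>g+.02: break
E
```

```text
[ 0.5907 -0.1692  0.0632] [-0.3 -0.3  0.1]
[ 0.5907 -0.1692  0.0565] [ 0.  -0.3  0.2]
[ 0.5907 -0.1691  0.0501] [0.6 0.9 0.3]
[ 0.5907 -0.1692  0.0436] [-0.3 -0.2  0.2]
[ 0.5907 -0.1692  0.0371] [-0.7  0.4 -0.1]
0.65 0.648818141471908 [ 0.5911 -0.1693  0.0376] [ 0.2  0.1 -0.6] 31.4083
0.58 0.5770152433153511 [ 0.591  -0.1693  0.0375] [0.3 1.2 0.2] 31.6417
0.54 0.5433568066478027 [ 0.591  -0.1693  0.0375] [-0.8  0.2  0.1] 31.8583
0 0.41798578117648644 [ 0.5913 -0.1696  0.0379] [ 0.6 -0.8  1.5] 32.1083
```

The width reads 35.5 mm, so the pads are on the cap (34 mm) and not the body. I'll open and go lower under force guard.

```bash
python3 - <<'E'
from h import *
S=[.591,-.1693]
ctrl.set_gripper(.8,35)
for z in np.arange(.033,.014,-.0045):
    ctrl.line_to([*S,z],max_speed=.04); s=ctrl.sense(); print(s["position"].round(4),s["force"].round(1))
    if s["force"][2]>3: break
for g in (.6,.54,0):
    ctrl.set_gripper(g,35); s=ctrl.sense(); print(g,s["gripper_width"],s["position"].round(4),s["force"].round(1),s["time"])
    if s["gripper_width"]>g+.02: break
b=snap("scene","s8")
cv2.imwrite("pics/v7.png",cv2.resize(b[150:320,240:420],None,fx=3.4,fy=3.4,interpolation=cv2.INTER_CUBIC)[...,::-1])
E
```

```text
[ 0.5906 -0.1691  0.0325] [-0.4  0.4 -1.1]
[ 0.5907 -0.1692  0.0281] [ 0.1 -0.2 -0.1]
[ 0.5907 -0.1692  0.0236] [-0.5 -0.1  1. ]
[ 0.5907 -0.1692  0.0191] [-0.2 -0.3 -0.1]
[ 0.5907 -0.1692  0.0146] [-0.2  0.2 -0.1]
0.6 0.6044367342704652 [ 0.5911 -0.1693  0.0151] [ 0.2  0.  -0. ] 34.125
0.54 0.5416281109806876 [ 0.591  -0.1693  0.0151] [ 0.1 -0.9 -0.1] 34.35
0 0.4793874791192949 [ 0.5911 -0.1694  0.0154] [-0.7 -0.1  2.8] 34.5667
```

View pics/v7.png

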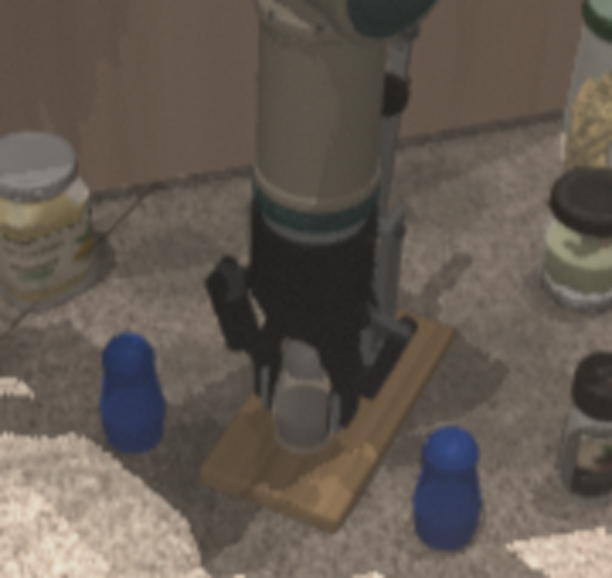

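The fingers now sit on mid-body, level with the shaker. Now lift, carry and guarded set-down.

```bash
python3 - <<'E'
from h import *
S=[.591,-.1693]; K=[.490,.102]
def st(t): s=ctrl.sense(); print(t,s["position"].round(4),s["force"].round(1),round(s["gripper_width"],3),round(s["time"],2)); return s
ctrl.line_to([*S,.03],max_speed=.04); st("lift15")
ctrl.line_to([*S,.16],max_speed=.1); s=st("lifted")
assert s["gripper_width"]>.44
ctrl.line_to([*K,.16],max_speed=.12); st("over")
ctrl.line_to([*K,.03],max_speed=.1); ctrl.sleep(.3); s=st("low")
b=snap("scene","s9"); cv2.imwrite("pics/v8.png",cv2.resize(b[130:320,120:320],None,fx=3,fy=3,interpolation=cv2.INTER_CUBIC)[...,::-1])
E
```

```text
lift15 [ 0.5911 -0.1693  0.0302] [-0.  -0.8 -1.8] 0.48 35.14
lifted [ 0.5905 -0.1691  0.1592] [ 0.5  0.4 -1.4] 0.48 36.59
over [0.4902 0.1016 0.1599] [-0.7  0.3 -1.7] 0.477 39.15
low [0.4902 0.102  0.0303] [-0.1  0.7 -1.4] 0.479 40.9
```

View pics/v8.png

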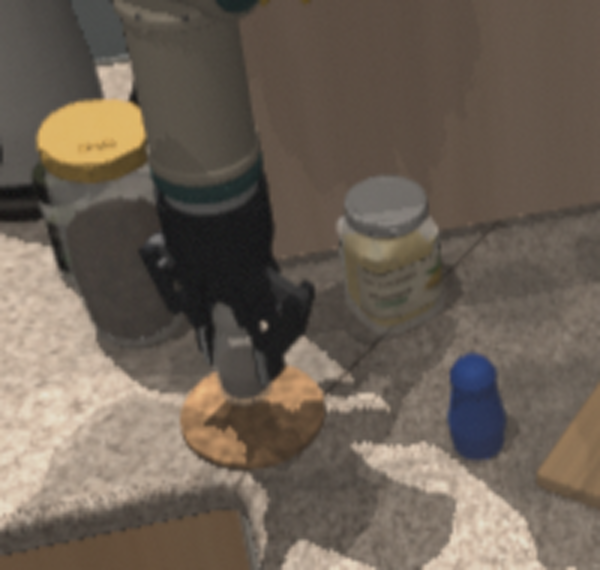

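```bash
python3 - <<'E'
from h import *
K=[.490,.102]
def fz():
    v=[]
    for _ in range(4): ctrl.sleep(.04); v.append(ctrl.sense()["force"][2])
    return np.mean(v)
b0=fz(); print("base",b0)
ctrl.line_to([*K,.010],max_speed=.05)
z=.010
while z>0:
    z-=.001; ctrl.line_to([*K,z],max_speed=.02); f=fz(); print(round(z,4),round(f,2))
    if f-b0>2: break
s=ctrl.sense(); print(s["position"],s["time"])
ctrl.set_gripper(.62); ctrl.sleep(.2); ctrl.set_gripper(1.0)
ctrl.line_to([*K,z+.14],max_speed=.1); s=ctrl.sense()
ctrl.line_to([.42,.02,.25],max_speed=.2); ctrl.sleep(.3)
C=cal("wrist"); a=snap("wrist","w9"); b=snap("scene","s10"); c=snap("top","t10"); print(ctrl.sense()["time"],proj(C,[.49,.102,.008]),proj(C,[.49,.102,.098]))
cv2.imwrite("pics/v9.png",np.hstack([cv2.resize(b[130:330,150:400],(400,320)),cv2.resize(a,(400,320))])[...,::-1])
E
```

```text
base -1.6648510984249267
0.009 -1.29
0.008 -1.17
0.007 -1.95
0.006 -1.33
0.005 4.12
[0.49028285 0.10202643 0.00539119] 43.75
47.55 [251.09280917 137.56555129] [231.18477766 137.4162497 ]
```

View pics/v9.png

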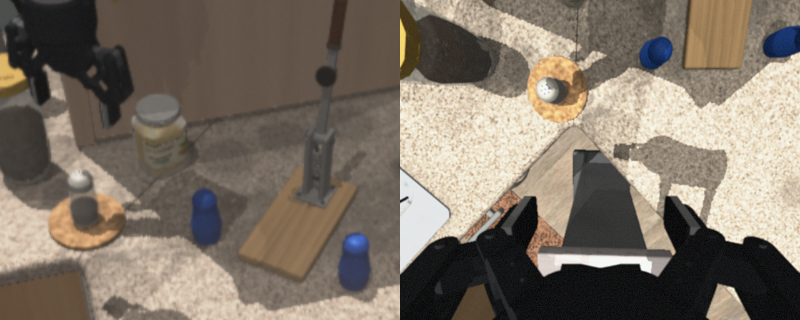

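The shaker stands upright near the coaster's middle, the clamp is open and the gripper is clear.

```bash
python3 -c "
from workcell import ctrl
print(ctrl.close_job(), ctrl.sense()['time'])"
```

```text
the job is handed in; nothing more can be done
the job is handed in; nothing more can be done
```

The clamp is open and the salt shaker stands upright on the round cork coaster. I handed the job in at about 47.6 s of the 64 s allowed; no verdict is reported.

**What happened on the way**
- **Clamp:** The first two pinches closed on nothing. The pads sat some 2–4 cm behind the reported tool point, so I had to go deeper. I also gripped about 15 mm off along the handle, having taken the wrong end as the free one. The handle slipped out between 1.12 and 1.25 rad, past the over-centre point. The spring then opened the arm with the shaker still standing in its place.
- **Shaker:** My first position estimate was about 13 mm off in x, and I corrected it from the wrist picture. The first grip landed high, near the cap, so I opened, went 22 mm lower and gripped the body. I set it down until the force showed contact (4.1 N at 5 mm tool height) and then released.

**Last checks**
- The scene and wrist pictures show the shaker upright on the round coaster, the arm upright and open, and the gripper clear.
- The coaster's middle as seen by the wrist camera was a few pixels from where I aimed. I estimate the shaker is within about 5 to 10 mm of the middle, but did not measure it more precisely.
- I did not measure the arm's final angle; I only saw that it stays open.
- I viewed 13 pictures, three more than the budget of 10.

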